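Rock the ball feeder over to the empty box

TASK

One box of the ball feeder is full. Press the raised end of the seesaw gate right down so that it feeds towards the empty box, and only then push the shutter block sideways, fully open, so that the four waiting brass balls run down into the empty box by themselves. Do not touch the balls or lift anything, and leave the jar, tape roll, tin and screwdriver where they are.

Things in the scene. Friction and masses are not known exactly. Their poses are not given: they have to be found in the camera images.
- feeder: the fixed ball feeder; origin on the table under the gate's pivot; z up, +x away from the robot towards the uphill end of the ramp, +y towards the full box, -y towards the empty box; turned by up to 0.35 rad. Plywood baseboard 12 mm thick, x -110 to 210, y -260 to 260 mm. Pivot line along x at height 130 mm. Chutes past the gate's ends (|y| 90 to 147 mm) slope down and outwards into the boxes
- ramp_mouth (a point): middle of the lower end of the straight ramp's floor, 158 mm above the table, over the gate's middle (feeder x 18 mm). The ramp, 36 mm wide with side walls 14 mm high, climbs along feeder +x with slope 0.15 rad to x 205 mm. A boxed guide for the shutter blade stands beside it at feeder x 44 to 66, y 30 to 82 mm, top at 182 mm
- gate (a joint): tilt of the seesaw gate about the feeder's x axis. Positive: full-side end down (start, 0.24 to 0.32 rad); negative: empty-side end down; stops at +-0.32. Stiff pivot: stays where it is left; about 2 N at a tab moves it. The gate is an aluminium trough 200 mm long along feeder y, 40 mm wide; in its middle the wall on the robot's side stands 50 mm above the pivot
- empty_side_tab (a point): centre of the upper face of the flat steel press tab at the gate's empty-side end, raised at the start; 46 (x) by 44 (y) by 5 mm, sticking out of the trough towards the robot; at x -43, y -78, z +10 mm from the pivot in the gate's frame, moving with it: face 158 to 164 mm above the table at the start, 115 mm when fully down. Nothing above it, free air below
- full_side_tab (a point): the same tab at the full-side end (y +78 mm), down at the start and raised after the rocking
- shutter (a joint): travel of the shutter along the feeder's +y: 0 = closed, holding back the balls; 0.045 m = fully open at its stop. Friction about 2 N, no spring: it stays where it is left
- shutter_block (a point): centre of the black block on the shutter blade, the thing to push: 24 (x) by 44 (y) by 45 mm high; at feeder x 55, y 0 when closed, 205 to 250 mm above the table; moves with the shutter. Push its -y face towards feeder +y by 45 mm. Tops of the waiting balls: 190 to 204 mm above the table, the first one's centre 17 mm in x behind the block's centre
- empty_box_in (a point): centre of the inner floor of the empty grey box, 16 mm above the table; box 120 mm (feeder x) by 116 mm (feeder y), walls 4 mm, 60 mm high, fixed to the baseboard at feeder y -191 mm; axes as the feeder's
- full_box_in (a point): the same for the full box at feeder y +191 mm, heaped with brass balls which are fixed
- ball0_center (a point): centre of waiting brass ball 0 of 0 to 3 (0 stands at the shutter, 3 uphill), diameter 25 mm, about 60 g, free to roll
- ball1_center (a point): centre of waiting brass ball 1 of 0 to 3 (0 stands at the shutter, 3 uphill), diameter 25 mm, about 60 g, free to roll
- ball2_center (a point): centre of waiting brass ball 2 of 0 to 3 (0 stands at the shutter, 3 uphill), diameter 25 mm, about 60 g, free to roll
- ball3_center (a point): centre of waiting brass ball 3 of 0 to 3 (0 stands at the shutter, 3 uphill), diameter 25 mm, about 60 g, free to roll
- ball0: the same ball 0; its origin is a point on its skin and turns with it
- ball1: the same ball 1; its origin is a point on its skin and turns with it
- ball2: the same ball 2; its origin is a point on its skin and turns with it
- ball3: the same ball 3; its origin is a point on its skin and turns with it
- jar: closed glass jar with steel cap, diameter 52, height 75 mm, upright on the rear of the baseboard; origin at the centre of its underside; leave alone
- tape: black tape roll, outer diameter 72, height 24 mm, lying flat on the rear of the baseboard; origin at the centre of its underside; leave alone
- tin: closed tin, diameter 56, height 60 mm, upright on the rear of the baseboard; origin at the centre of its underside; leave alone
- driver: screwdriver about 180 mm long, lying along the front of the baseboard on the full side, under 35 mm high; origin under its middle; leave alone
Mind the look-alikes: they are no part of the job. What is shaped like the ball1 but black is not meant. What is shaped like the ball2 but red is not meant.

How it is judged:
By the outcome, as a careful person would: the job done as asked, in the order asked, and still so for the second after the job is handed in, with the robot touching nothing.
It also fails if it takes over 48 s, if anything falls off the work surface, if the arm or the gripper's body presses on something with over 40 N, if the wrist force passes 120 N, or if a joint passes its speed limit or range.

ROBOT

A 7-joint arm with a two-finger parallel gripper is mounted at the origin on the work surface. World frame = base frame: x ahead of the robot, y to its left, z up, the work surface at z = 0. Lengths are in m, angles in rad, forces in N, time in s.
With the tool pointing down it reaches from about 0.425 to 1.025 m from the base axis. Payload 9.4 kg.
Tool frame: the origin (TCP) lies at the very end of the fingers, on their centre line; the grasp point (between the pads) lies env.pinch_z behind it (env.pinch_z is the distance from the TCP to the grasp point, in m); x points along the fingers, z is the direction in which the jaws open and shut, and the axes are right-handed (so a half turn about x gives the same grasp; the last joint's range is limited). The gripper opens to 93 mm and grips with 3 to 60 N. Pads are 15 mm wide; open, the fingers measure 128 mm over their backs; the gripper's body (75 mm by 188 mm) begins 65 mm behind the grasp point.
Start: joints at [1.189, 0.599, -0.003, 1.599, 0.002, 0.943, -0.08], TCP at [0.218, -0.692, 0.19] pointing down, gripper open.
Joint ranges: [-2.57, 2.57], [-0.35, 1.97], [-1.29, 1.29], [0.11, 2.56], [-1.05, 4.19], [0.11, 1.86], [-2.63, 2.63]. Speed limits (rad/s): [2.22, 2.22, 3.01, 3.01, 3.14, 3.14, 3.14].

INTERFACE

Orientations are given as a unit quaternion [x, y, z, w].
In Python, from bench import telemetry, snapshot, camera_params, env gives the robot as it stands.
- The arm moves only by the tool carry_out, never from a script. Its arguments are lists of equal length, an entry for each row: "xyz": the shift along the tool's x, y, z in m, a list of three; "turn": the turn about the tool's x in rad; "grip": the opening, from 0 (shut) to 1 (fully open). In form: {"xyz": [[dx, dy, dz], ...], "turn": [turn, ...], "grip": [grip, ...]}. A call has 1 to 8 rows; each row is the pose to reach, as a shift and turn from the pose measured when the call began, along the tool's axes at that moment; what a row does not reach only later rows make up. A row lasts 1/12 s, in which the tool goes at most 41.7 mm and 7.16 degrees, less where a joint would pass 70% of its speed; a pose out of reach is approached as far as the arm can. A call with a gripper value outside its range is refused whole. The fingers move at their own pace and stop on an object; "squeeze" is the grip in N (left out, the last holds). Time passes only in rows, so rows that repeat a pose let the fingers close. It gives the time, the measured TCP pose, the force and the opening at its end, in the units of the state.
- telemetry.get_obs(): the state, without advancing time (a new reading comes with each control period).
- snapshot(name): name is "scene" or "top" or "wrist"; returns (picture, depth): 420x560x3 uint8, blue, green, red; 420x560 float32, m along the optical axis (not along the pixel's ray), 0 where there is no reading.
- camera_params(name): a dict with "fx", "fy", "cx", "cy" (pixels), "position" and "attitude" of the camera in the world; the wrist camera has in their place "mount" (4x4, takes a point from camera to tool coordinates, whose origin is the TCP and whose axes are the tool frame's). Camera axes: x right, y down, z forward; pixel columns grow to the right and rows downward; lengths in m; the calibration is good to about 2 mm. A picture is of the moment at which its call begins: read the wrist's pose just before it. camera_params takes no time and is no camera call.
- env.job_done(): hands the job in, once; it reports no verdict.
The state is a dict: "time": time; "joints": joint angles; "joint_vel": joint speeds; "effort": joint torques, N m; "ee_pos": TCP position; "tool_rot": TCP orientation; "contact_force": force on the tool from outside, world axes, zero at the start; "moment": the same for the moment, N m; "gripper_width": opening from 0.0 (shut) to 1.0 (fully open).
Only numpy, scipy, OpenCV 4.12 (cv2) and the standard library are available. Lean on these libraries where they do the work, as an engineer would, in place of code of your own. Each camera call takes 0.05 s, during which the arm holds its last target.

## Working session

There is one attempt and no reset: what is moved stays moved. The work goes in short steps, Python scripts to look and compute and a tool call to move; the robot and the scene stay as the last step left them, time stands still between calls to the robot, and variables do not carry over. Pictures are saved under pics/ and viewed, and the job is handed in when it is done.

Besides the shell and the picture viewer there is one more tool, called by a JSON object that holds its "fn" and its "kwargs", one argument or row to a line. carry_out: Moves the arm, as the interface text tells. Its arguments: {"type":"object","properties":{"xyz":{"type":"array","items":{"type":"array","items":{"type":"number"}}},"turn":{"type":"array","items":{"type":"number"}},"grip":{"type":"array","items":{"type":"number"}},"squeeze":{"type":"number"}},"required":["xyz","turn","grip"]}

```bash
ls; mkdir -p pics
python3 - <<'E'
from bench import telemetry, snapshot, camera_params, env
import cv2,numpy as np
o=telemetry.get_obs();print(o,env.pinch_z)
for n in("scene","top"):
    p,d=snapshot(n);cv2.imwrite(f"pics/{n}0.png",p);np.save(f"pics/{n}0.npy",d);print(n,camera_params(n))
print(camera_params("wrist"))
E
```

```text
pics
{'time': 0.0, 'joints': array([ 1.18925618,  0.60015744, -0.00253265,  1.60015294,  0.00183747,
        0.94288791, -0.07978396]), 'joint_vel': array([-0.00280892,  0.00026098,  0.000452  ,  0.00040384,  0.00068271,
        0.00124827,  0.00053577]), 'effort': array([-3.66799068e-04, -7.65067792e+01,  1.49743460e+00, -2.52346194e+01,
       -5.23670053e-02,  1.68851728e-02,  1.84625633e-04]), 'ee_pos': array([ 0.21739794, -0.69106382,  0.18932859]), 'tool_rot': array([ 0.4185441 ,  0.5706293 , -0.41798147,  0.56964421]), 'contact_force': array([-0.28600058, -0.13179548, -0.144208  ]), 'moment': array([-0.00401968, -0.03453859, -0.02190807]), 'gripper_width': 1.0001214760530244} 0.0188
scene {'fx': 463.34115969574924, 'fy': 463.34115969574924, 'cx': 283.5557895679826, 'cy': 212.39276224757162, 'position': array([1.15494061, 0.20056449, 0.83536683]), 'attitude': array([ 0.5527441 ,  0.76921643, -0.26451671, -0.18113794])}
top {'fx': 510.4021681617039, 'fy': 510.4021681617039, 'cx': 284.1777453377285, 'cy': 203.91833549606136, 'position': array([0.46407223, 0.03403642, 1.22066239]), 'attitude': array([ 0.70717892, -0.70180711,  0.06506913, -0.05595321])}
{'fx': 355.03517256154754, 'fy': 355.03517256154754, 'cx': 277.2356779624687, 'cy': 208.81115660378404, 'mount': array([[ 4.37275913e-04, -2.88878472e-01,  9.57365676e-01,
        -1.94579045e-01],
       [ 1.04418134e-03, -9.57365114e-01, -2.88878779e-01,
         8.05804904e-02],
       [ 9.99999359e-01,  1.12598311e-03, -1.16991193e-04,
        -5.34100641e-04],
       [ 0.00000000e+00,  0.00000000e+00,  0.00000000e+00,
         1.00000000e+00]])}
```

View pics/scene0.png

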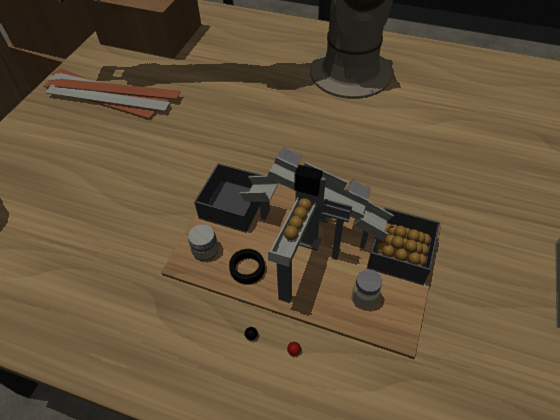

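View pics/top0.png

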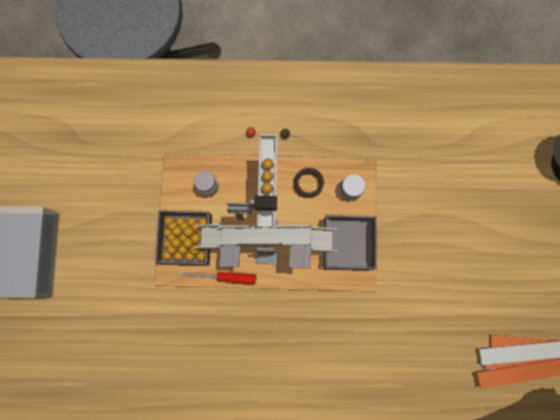

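The scene view (taken from beyond the feeder) shows the empty box at (230,195), the raised tab at (289,157), the lowered tab at (358,188), the block at (308,180) and the four waiting balls at (290–305, 205–235). In the top view the empty side is on the right, the tabs are at (300,257) and (229,257), and the block is at (266,203). The red ball at (251,132) and black ball at (285,133) are the look-alikes, lying on the table and not involved. Next I measure.

```bash
cat > h.py <<'E'
import numpy as np,cv2
from scipy.spatial.transform import Rotation as R
from bench import telemetry, snapshot, camera_params, env
def ray(n,u,v):
    c=camera_params(n);r=R.from_quat(c["attitude"]).as_matrix()
    return c["position"],r@np.array([(u-c["cx"])/c["fx"],(v-c["cy"])/c["fy"],1])
def plane(n,u,v,z):
    p,d=ray(n,u,v);return p+d*(z-p[2])/d[2]
def pts(n,dep):
    c=camera_params(n);r=R.from_quat(c["attitude"]).as_matrix()
    v,u=np.mgrid[:420,:560]
    q=np.stack([(u-c["cx"])/c["fx"]*dep,(v-c["cy"])/c["fy"]*dep,dep],-1)
    w=q@r.T+c["position"];w[dep==0]=np.nan;return w
E
python3 - <<'E'
from h import *
d=np.load("pics/top0.npy");p=cv2.imread("pics/top0.png");w=pts("top",d)
for u,v in((300,257),(229,257),(266,203),(185,182),(350,245),(267,188),(100,350),(200,280)):print((u,v),w[v,u].round(4))
# baseboard corners via height
z=w[...,2]
m=((z>0.006)).astype(np.uint8)
m=cv2.morphologyEx(m,cv2.MORPH_OPEN,np.ones((3,3)))
cs,_=cv2.findContours(m,cv2.RETR_EXTERNAL,cv2.CHAIN_APPROX_NONE)
for c in cs:
    if cv2.contourArea(c)>8000:print(cv2.contourArea(c),cv2.minAreaRect(c),cv2.boxPoints(cv2.minAreaRect(c)).round(1).tolist())
ims=cv2.resize(p[110:310,140:400],None,fx=3,fy=3,interpolation=cv2.INTER_CUBIC);cv2.imwrite("pics/topc.png",ims)
s=cv2.imread("pics/scene0.png");cv2.imwrite("pics/scc.png",cv2.resize(s[130:320,170:440],None,fx=2.9,fy=2.9,interpolation=cv2.INTER_CUBIC))
E
```

```text
(300, 257) [ 0.5362 -0.0126  0.1613]
(229, 257) [0.5382 0.1386 0.1152]
(266, 203) [0.6337 0.0571 0.2492]
(185, 182) [0.7257 0.2596 0.0085]
(350, 245) [ 0.5755 -0.1375  0.0145]
(267, 188) [0.674  0.0567 0.197 ]
(100, 350) [ 0.3302  0.4414 -0.002 ]
(200, 280) [0.491  0.2141 0.0162]
28909.5 ((267.16021728515625, 210.90164184570312), (221.930419921875, 154.28457641601562), 1.569354772567749) [[154.10000610351562, 285.0], [158.3000030517578, 130.6999969482422], [380.20001220703125, 136.8000030517578], [376.0, 291.1000061035156]]
```

View pics/topc.png

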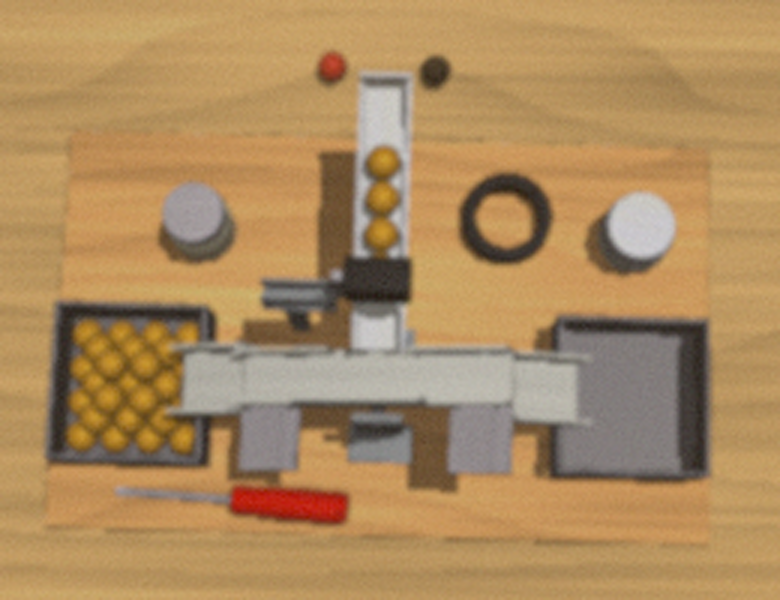

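View pics/scc.png

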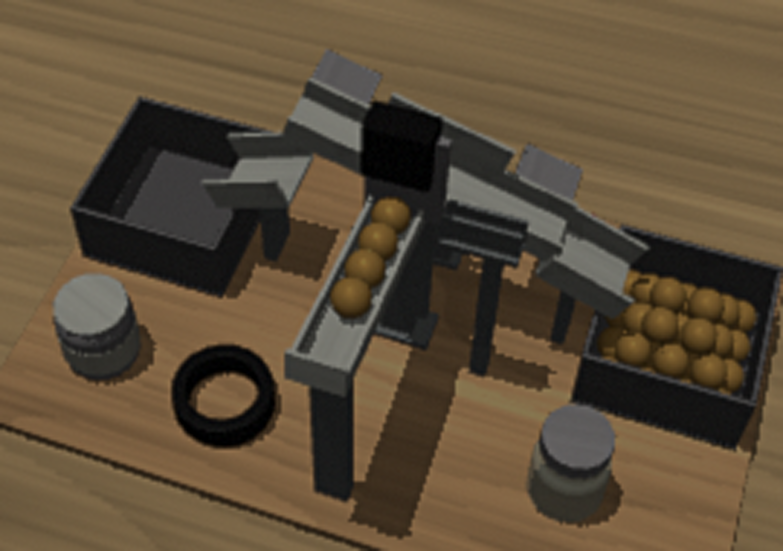

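Run:
```python
from h import *
d=np.load("pics/top0.npy");p=cv2.imread("pics/top0.png");w=pts("top",d);z=w[...,2]
def blob(m,seed):
    n,l=cv2.connectedComponents(m.astype(np.uint8));return l==l[seed[1],seed[0]]
B=blob((z>0.24),(266,203))
def rep(name,m):
    q=w[m];c,_=cv2.findContours(m.astype(np.uint8),0,1);r=cv2.minAreaRect((q[:,:2]*1000).astype(np.float32))
    print(name,m.sum(),np.nanmedian(q,0).round(4),q.min(0).round(4),q.max(0).round(4),r);return r
r=rep("block",B)
hsv=cv2.cvtColor(p,cv2.COLOR_BGR2HSV)
for nm,s in(("empty",(300,257)),("full",(229,257))):
    m=blob((abs(z-z[s[1],s[0]])<0.012)&(np.indices(z.shape)[0]>246),s);rep(nm,m)
# boxes: walls top z~0.06-0.076
for nm,x in(("fullbox",(150,215)),("empty",(320,380))):
    u=np.indices(z.shape)[1];v=np.indices(z.shape)[0]
    m=(z>0.055)&(z<0.085)&(u>x[0])&(u<x[1])&(v>205)&(v<275)
    rep(nm,m)
# board corners from zoom crop px -> plane z=.012
for a,b in((68,135),(710,150),(708,543),(47,527)):print(plane("top",140+a/3,110+b/3,.012).round(4))
```

```text
block 303 [0.6378 0.059  0.2498] [0.6255 0.0359 0.2401] [0.6499 0.0866 0.2558] ((638.307861328125, 61.33091735839844), (50.6831169128418, 24.388906478881836), 88.3566665649414)
empty 425 [ 0.5365 -0.0125  0.1621] [ 0.5156 -0.0331  0.1508] [0.5574 0.0082 0.1711] ((536.5007934570312, -12.33563232421875), (41.45823669433594, 41.65858840942383), 89.55045318603516)
full 376 [0.5398 0.1363 0.1182] [0.5186 0.1148 0.1076] [0.5599 0.1584 0.1269] ((539.557373046875, 136.90988159179688), (42.782936096191406, 41.11140823364258), 87.91106414794922)
fullbox 1404 [0.5869 0.2477 0.0708] [0.527  0.1789 0.055 ] [0.6473 0.3088 0.0849] ((587.2488403320312, 243.63429260253906), (128.94973754882812, 120.31022644042969), 88.80841827392578)
empty 595 [ 0.5831 -0.1166  0.0724] [ 0.5188 -0.1904  0.0555] [ 0.6408 -0.0629  0.0849] ((579.7703857421875, -126.0359878540039), (126.91960144042969, 120.418212890625), 88.81527709960938)
[0.7916 0.3159 0.012 ]
[ 0.7843 -0.2065  0.012 ]
[ 0.4684 -0.1971  0.012 ]
[0.4773 0.3174 0.012 ]
```

```bash
cat >> h.py <<'E'
def go(xyz):
    o=telemetry.get_obs();r=R.from_quat(o["tool_rot"]).as_matrix()
    print("t",round(o["time"],2),"pos",o["ee_pos"].round(4),"F",o["contact_force"].round(2),"grip",round(o["gripper_width"],3))
    print(r.round(3))
    print("shift",(r.T@(np.array(xyz)-o["ee_pos"])).round(4), "angle of jaw axis (world)",np.degrees(np.arctan2(r[1,2],r[0,2])).round(2))
E
python3 -c "
from h import *
go([.533,-.012,.22])"
```

```text
t 0.1 pos [ 0.2174 -0.6911  0.1894] F [ 1.63 -0.44  0.31] grip 0.996
[[-0.     0.954  0.3  ]
 [ 0.001  0.3   -0.954]
 [-1.    -0.    -0.001]]
shift [-0.0298  0.5048 -0.5532] angle of jaw axis (world) -72.54
```

{"fn": "carry_out", "kwargs": {
  "xyz": [
    [-0.02,0.015,-0.016],
    [-0.04,0.037,-0.04],
    [-0.06,0.06,-0.066],
    [-0.07,0.085,-0.093],
    [-0.07,0.112,-0.122],
    [-0.07,0.139,-0.152],
    [-0.07,0.166,-0.182],
    [-0.07,0.194,-0.212]
  ],
  "turn": [0.04,0.08,0.12,0.16,0.2,0.24,0.28,0.323],
  "grip": [0,0,0,0,0,0,0,0],
  "squeeze": 10
}}

```text
time: 0.77
ee_pos: [0.339, -0.4289, 0.2596]
tool_rot: [0.505, 0.495, -0.505, 0.494]
contact_force: [1.5, 0.3, -0.0]
gripper_width: 0.475
```

```bash
python3 -c "
from h import *
go([.533,-.012,.22])"
```

```text
t 0.77 pos [ 0.339  -0.4289  0.2596] F [ 1.53  0.33 -0.05] grip 0.475
[[-0.001  1.    -0.02 ]
 [ 0.001 -0.02  -1.   ]
 [-1.    -0.001 -0.001]]
shift [ 0.0401  0.1855 -0.4207] angle of jaw axis (world) -91.17
```

{"fn": "carry_out", "kwargs": {
  "xyz": [
    [0,0.015,-0.033],
    [0,0.031,-0.07],
    [0,0.047,-0.107],
    [0,0.063,-0.144],
    [0,0.079,-0.18],
    [0,0.095,-0.215],
    [0,0.111,-0.25],
    [0,0.124,-0.28]
  ],
  "turn": [0,0,0,0,0,0,0,0],
  "grip": [0,0,0,0,0,0,0,0]
}}

```text
time: 1.43
ee_pos: [0.4694, -0.1488, 0.2599]
tool_rot: [0.505, 0.496, -0.504, 0.495]
contact_force: [0.6, -0.1, -0.6]
gripper_width: 0.007
```

```bash
python3 -c "
from h import *
go([.533,-.012,.22])"
```

```text
t 1.43 pos [ 0.4694 -0.1488  0.2599] F [ 0.56 -0.08 -0.58] grip 0.007
[[-0.001  1.    -0.019]
 [ 0.002 -0.019 -1.   ]
 [-1.    -0.001 -0.002]]
shift [ 0.0401  0.061  -0.1379] angle of jaw axis (world) -91.1
```

{"fn": "carry_out", "kwargs": {
  "xyz": [
    [0,0.015,-0.033],
    [0,0.031,-0.07],
    [0,0.046,-0.104],
    [0.005,0.057,-0.128],
    [0.02,0.061,-0.138],
    [0.04,0.061,-0.138],
    [0.04,0.061,-0.138],
    [0.04,0.061,-0.138]
  ],
  "turn": [0,0,0,0,0,0,0,0],
  "grip": [0,0,0,0,0,0,0,0]
}}

```text
time: 2.1
ee_pos: [0.5321, -0.0121, 0.2194]
tool_rot: [-0.504, -0.496, 0.505, -0.494]
contact_force: [0.6, 0.3, 0.3]
gripper_width: 0.002
```

```bash
python3 -c "
from h import *
go([.533,-.012,.12])
p,d=snapshot('wrist');cv2.imwrite('pics/w1.png',p)
p,d=snapshot('scene');cv2.imwrite('pics/s1.png',cv2.resize(p[60:320,150:450],None,fx=2.3,fy=2.3))"
```

```text
t 2.1 pos [ 0.5321 -0.0121  0.2194] F [0.58 0.35 0.32] grip 0.002
[[-0.003  1.    -0.019]
 [ 0.002 -0.019 -1.   ]
 [-1.    -0.003 -0.001]]
shift [0.0994 0.0012 0.    ] angle of jaw axis (world) -91.09
```

View pics/w1.png

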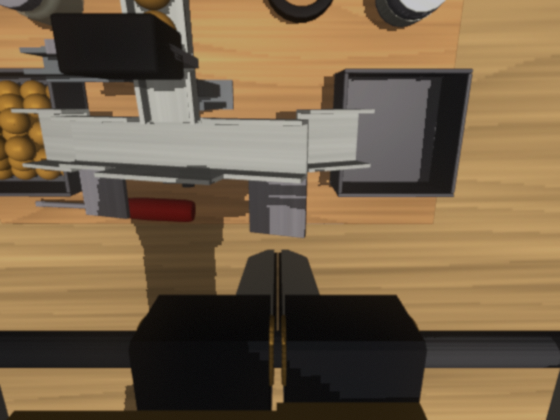

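View pics/s1.png

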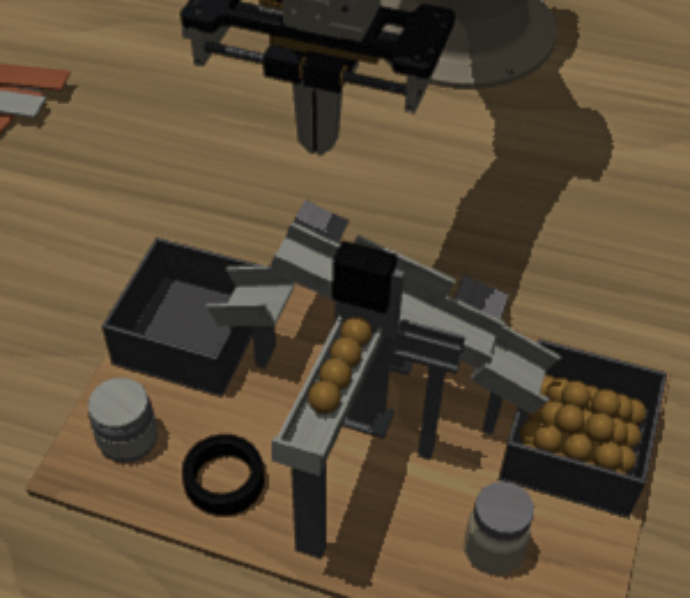

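The wrist view shows the closed fingers (277,255) lined up with the empty-side tab (278,205), clear of the trough wall. The scene view agrees. Next I press down.

{"fn": "carry_out", "kwargs": {
  "xyz": [
    [0.02,0.001,0],
    [0.04,0.001,0],
    [0.05,0.001,0],
    [0.056,0.001,0],
    [0.062,0.001,0],
    [0.068,0.001,0],
    [0.074,0.001,0],
    [0.08,0.001,0]
  ],
  "turn": [0,0,0,0,0,0,0,0],
  "grip": [0,0,0,0,0,0,0,0]
}}

```text
time: 2.87
ee_pos: [0.5345, -0.0125, 0.1408]
tool_rot: [0.506, 0.495, -0.504, 0.495]
contact_force: [-0.1, -0.3, -1.1]
gripper_width: 0.005
```

{"fn": "carry_out", "kwargs": {
  "xyz": [
    [0.004,0,0],
    [0.008,0,0],
    [0.011,0,0],
    [0.014,0,0],
    [0.014,0,0]
  ],
  "turn": [0,0,0,0,0],
  "grip": [0,0,0,0,0]
}}

```text
time: 3.28
ee_pos: [0.5345, -0.0125, 0.1264]
tool_rot: [0.506, 0.495, -0.505, 0.495]
contact_force: [-0.3, -0.1, 0.1]
gripper_width: 0.005
```

```bash
python3 -c "
from h import *
p,d=snapshot('wrist');cv2.imwrite('pics/w2.png',p)
p,d=snapshot('scene');cv2.imwrite('pics/s2.png',cv2.resize(p[60:320,150:450],None,fx=2.3,fy=2.3))
go([.533,-.012,.12])"
```

```text
t 3.38 pos [ 0.5344 -0.0123  0.1268] F [ 0.42 -0.31 -0.27] grip 0.01
[[ 0.     1.    -0.02 ]
 [ 0.002 -0.02  -1.   ]
 [-1.     0.    -0.002]]
shift [ 0.0068 -0.0014 -0.0003] angle of jaw axis (world) -91.16
```

View pics/w2.png

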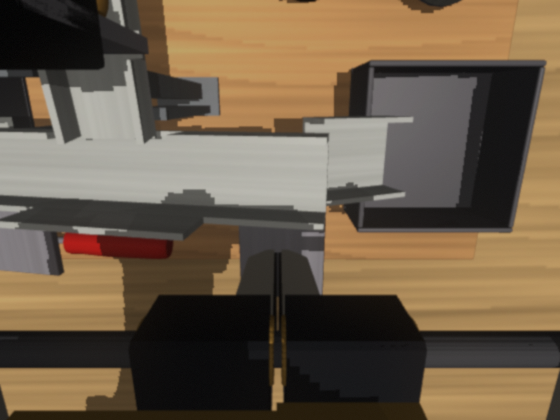

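View pics/s2.png

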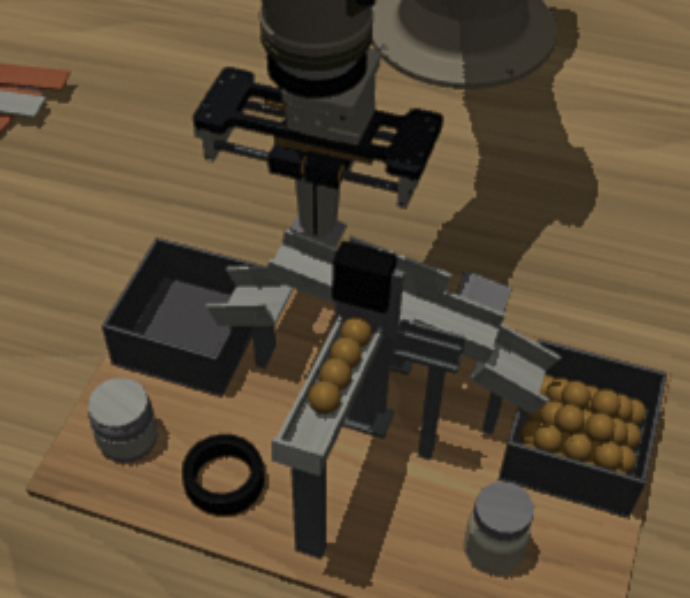

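The tab is under the fingers and the gate is following, now close to level. I keep pressing until the stop shows in the force.

{"fn": "carry_out", "kwargs": {
  "xyz": [
    [0.002,0,0],
    [0.004,0,0],
    [0.006,0,0],
    [0.008,0,0],
    [0.008,0,0]
  ],
  "turn": [0,0,0,0,0],
  "grip": [0,0,0,0,0]
}}

```text
time: 3.8
ee_pos: [0.5344, -0.0123, 0.1184]
tool_rot: [0.506, 0.495, -0.505, 0.495]
contact_force: [0.3, 0.4, -0.7]
gripper_width: 0.007
```

```bash
python3 -c "
from h import *
go([.533,-.012,.11])
p,d=snapshot('top');w=pts('top',d)
cv2.imwrite('pics/t3.png',cv2.resize(p[110:310,140:400],None,fx=3,fy=3))
print(w[250:264:4,224:238:3,2].round(3))"
```

```text
t 3.8 pos [ 0.5344 -0.0123  0.1184] F [ 0.27  0.36 -0.71] grip 0.007
[[ 0.     1.    -0.02 ]
 [ 0.002 -0.02  -1.   ]
 [-1.     0.    -0.002]]
shift [ 0.0084 -0.0014 -0.0003] angle of jaw axis (world) -91.16
[[0.134 0.133 0.131 0.133 0.135]
 [0.131 0.132 0.134 0.133 0.136]
 [0.133 0.134 0.133 0.133 0.136]
 [0.136 0.137 0.131 0.134 0.134]]
```

View pics/t3.png

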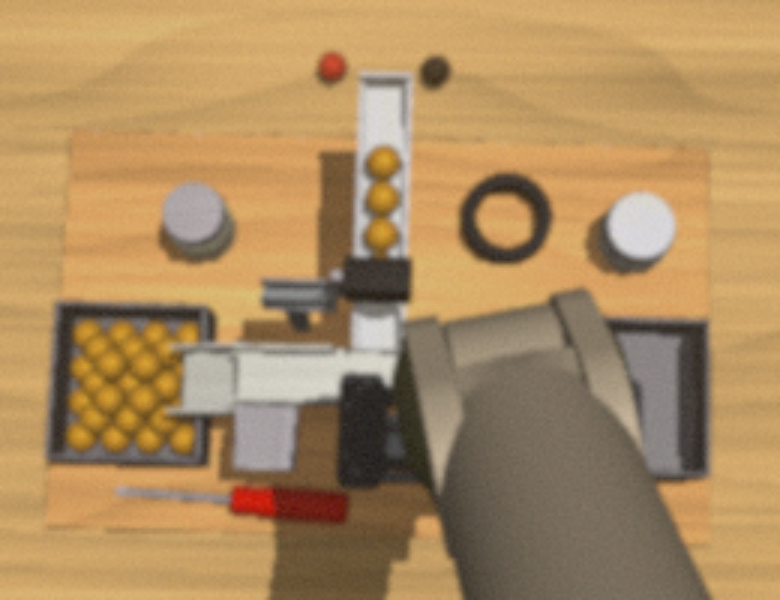

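```bash
python3 -c "
from h import *
p,d=snapshot('scene');cv2.imwrite('pics/s3.png',cv2.resize(p[110:260,200:400],None,fx=4,fy=4,interpolation=cv2.INTER_CUBIC))
p,d=snapshot('wrist');cv2.imwrite('pics/w3.png',p)
"
```

```text
(no output)
```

View pics/s3.png

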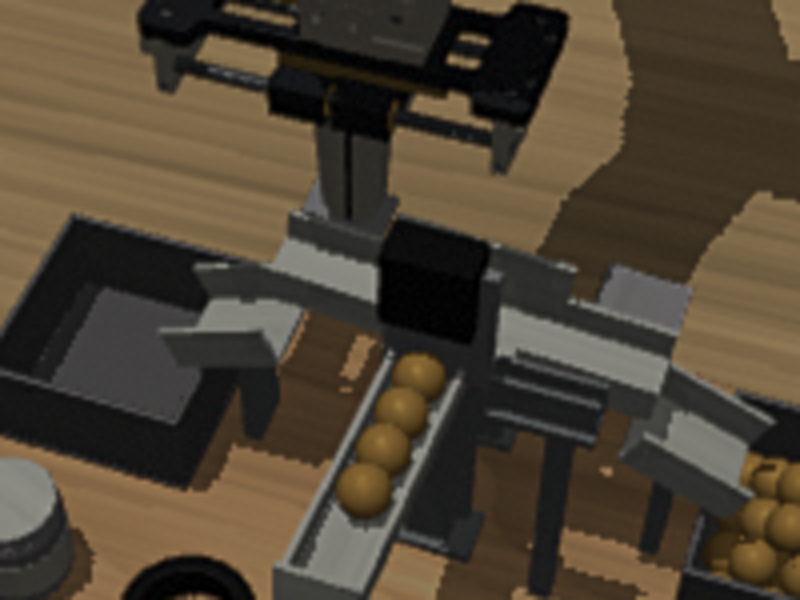

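View pics/w3.png

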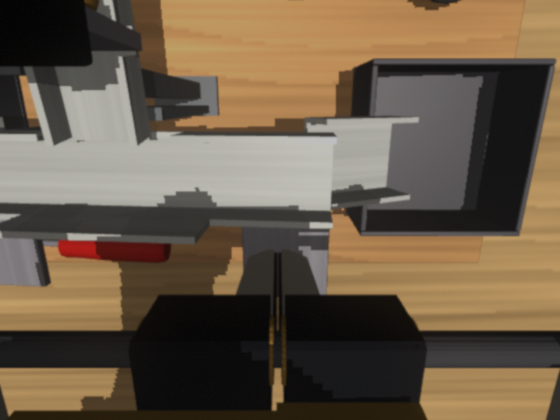

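```bash
cat >> h.py <<'E'
def wpts(dep,o):
    c=camera_params("wrist");v,u=np.mgrid[:420,:560]
    q=np.stack([(u-c["cx"])/c["fx"]*dep,(v-c["cy"])/c["fy"]*dep,dep,np.ones_like(dep)],-1)@c["mount"].T
    t=q[...,:3];w=t@R.from_quat(o["tool_rot"]).as_matrix().T+o["ee_pos"];w[dep==0]=np.nan;t[dep==0]=np.nan;return w,t
E
python3 -c "
from h import *
o=telemetry.get_obs()
p,d=snapshot('wrist');w,t=wpts(d,o)
for u,v in((250,235),(280,232),(315,235),(318,270),(250,255),(20,265),(277,262),(277,256),(270,270),(285,280)):print((u,v),w[v,u].round(4),t[v,u].round(4))
p,d=snapshot('scene');w=pts('scene',d)
for u in(350,330,370,310,395,640):
  for v in((150,190,200,205,210,215,220) if u<600 else (290,)):
    print((u,v),w[110+v//4,200+u//4].round(3))
"
```

```text
(250, 235) [0.5503 0.0018 0.1451] [-0.0264  0.0158 -0.0143]
(280, 232) [ 0.5521 -0.0134  0.1462] [-0.0276  0.0179  0.0009]
(315, 235) [ 0.5507 -0.0308  0.1475] [-0.029   0.0168  0.0183]
(318, 270) [ 0.5319 -0.0325  0.1485] [-0.0299 -0.0019  0.0204]
(250, 255) [0.5399 0.0021 0.1463] [-0.0277  0.0054 -0.0144]
(20, 265) [0.5308 0.1308 0.1344] [-0.0155 -0.0063 -0.1428]
(277, 262) [ 0.5422 -0.0118  0.16  ] [-0.0413  0.0079 -0.0006]
(277, 256) [ 0.542  -0.0118  0.1528] [-0.0342  0.0078 -0.0006]
(270, 270) [ 0.5435 -0.0087  0.1707] [-0.0521  0.0091 -0.0037]
(285, 280) [ 0.5427 -0.0152  0.1787] [-0.0601  0.0085  0.0028]
(350, 150) [ 0.543 -0.011  0.197]
(350, 190) [ 0.541 -0.012  0.168]
(350, 200) [ 0.54  -0.012  0.158]
(350, 205) [ 0.543 -0.011  0.158]
(350, 210) [ 0.543 -0.011  0.156]
(350, 215) [ 0.543 -0.011  0.152]
(350, 220) [ 0.541 -0.012  0.144]
(330, 150) [ 0.542 -0.021  0.193]
(330, 190) [ 0.543 -0.021  0.167]
(330, 200) [ 0.543 -0.022  0.157]
(330, 205) [ 0.545 -0.021  0.157]
(330, 210) [ 0.543 -0.022  0.152]
(330, 215) [ 0.543 -0.022  0.148]
(330, 220) [ 0.562 -0.015  0.165]
(370, 150) [ 0.544 -0.     0.202]
(370, 190) [ 0.542 -0.001  0.172]
(370, 200) [ 0.544 -0.     0.165]
(370, 205) [0.545 0.    0.163]
(370, 210) [ 0.543 -0.001  0.158]
(370, 215) [0.545 0.    0.158]
(370, 220) [ 0.539 -0.002  0.145]
(310, 150) [ 0.361 -0.1   -0.   ]
(310, 190) [ 0.396 -0.088  0.001]
(310, 200) [ 0.538 -0.034  0.149]
(310, 205) [ 0.541 -0.033  0.149]
(310, 210) [ 0.541 -0.033  0.146]
(310, 215) [ 0.546 -0.032  0.149]
(310, 220) [ 0.564 -0.025  0.163]
(395, 150) [ 0.347 -0.049  0.002]
(395, 190) [ 0.377 -0.039 -0.001]
(395, 200) [0.521 0.005 0.145]
(395, 205) [0.525 0.006 0.146]
(395, 210) [0.526 0.007 0.144]
(395, 215) [0.527 0.007 0.143]
(395, 220) [0.63  0.039 0.251]
(640, 290) [0.531 0.139 0.135]
```

```bash
python3 -c "
from h import *
for a,b in((317,152),(305,148),(330,150)):
  p,d=ray('scene',150+a/2.3,60+b/2.3)
  for x in(.524,.532,.54):
    print((p+d*(x-p[0])/d[0]).round(4))
c=camera_params('wrist');M=np.linalg.inv(c['mount'])
for x in(0,-.028):
  for y in (-.0075,.0075):
    q=M@[x,y,0,1];print(x,y,q[0]/q[2]*c['fx']+c['cx'],q[1]/q[2]*c['fy']+c['cy'])
"
```

```text
[ 0.524  -0.0152  0.2337]
[ 0.532  -0.0124  0.2413]
[ 0.54   -0.0097  0.2489]
[ 0.524  -0.0257  0.2352]
[ 0.532  -0.0228  0.2428]
[ 0.54   -0.0199  0.2504]
[ 0.524  -0.0039  0.239 ]
[ 0.532  -0.0013  0.2466]
[0.54   0.0013 0.2541]
0 -0.0075 278.0197262687161 255.6497702098371
0 0.0075 278.06292871926166 232.04142765584123
-0.028 -0.0075 278.10718188910187 277.9815366936058
-0.028 0.0075 278.15889855315396 251.40436662317728
```

```bash
python3 -c "
from h import *
o=telemetry.get_obs();print(o['time'],o['ee_pos'],o['contact_force'])
p,d=snapshot('scene');w=pts('scene',d)
cv2.imwrite('pics/s4.png',cv2.resize(p[60:180,220:360],None,fx=5,fy=5,interpolation=cv2.INTER_CUBIC))
t=(w-o['ee_pos'])@R.from_quat(o['tool_rot']).as_matrix()
m=(abs(t[...,2])<.12)&(abs(t[...,1])<.1)&(t[...,0]<-.03)&(t[...,0]>-.2)
b=np.round(-t[...,0][m]*100)
for k in np.unique(b):
  q=t[m][b==k];print(int(k)*10,'n',len(q),'y',q[:,1].min().round(3),q[:,1].max().round(3),'z',q[:,2].min().round(3),q[:,2].max().round(3))
h=(w[...,2]>.165)&(w[...,2]<.2)&(w[...,0]>.55)&(w[...,0]<.575)&(abs(w[...,1]-.06)<.08)
print('wall',w[h].min(0),w[h].max(0))
"
```

```text
4.05 [ 0.53433709 -0.012122    0.11869921] [-0.1009692   0.39000704  0.28127539]
30 n 168 y -0.0 0.069 z -0.119 0.024
40 n 312 y -0.006 0.07 z -0.12 0.024
50 n 193 y -0.004 0.099 z -0.12 0.023
60 n 166 y -0.006 0.1 z -0.12 0.016
70 n 75 y -0.007 0.099 z -0.12 0.015
80 n 72 y -0.003 0.011 z -0.018 0.015
90 n 34 y 0.007 0.099 z -0.104 0.017
100 n 2 y 0.01 0.011 z 0.008 0.008
110 n 18 y -0.032 0.036 z -0.087 0.085
120 n 176 y -0.027 0.097 z -0.096 0.083
130 n 589 y -0.029 0.1 z -0.097 0.085
140 n 385 y -0.02 0.038 z -0.093 0.091
150 n 864 y -0.034 0.037 z -0.095 0.093
160 n 896 y -0.035 0.037 z -0.095 0.093
170 n 171 y -0.018 0.026 z -0.042 0.015
180 n 114 y -0.017 0.026 z -0.042 0.016
190 n 70 y -0.02 0.037 z -0.042 0.011
200 n 86 y -0.028 0.038 z -0.042 0.013
wall [ 0.56150173 -0.0184273   0.16503061] [0.56975653 0.10958887 0.18478082]
```

View pics/s4.png

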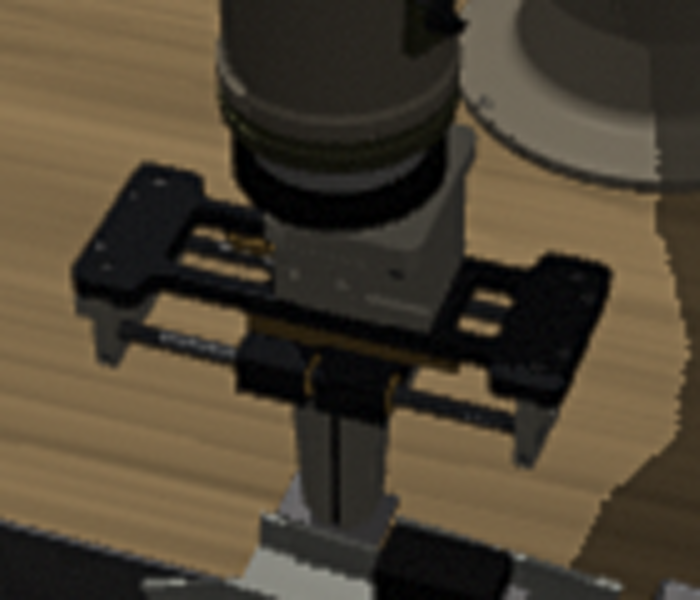

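Measured in two views, the physical fingertips sit about 27 mm behind the reported TCP: the tab face is at 0.146 with the TCP at 0.118. The gate has followed and the gripper body stays clear of the 180 mm wall, so I carry on down with that offset.

{"fn": "carry_out", "kwargs": {
  "xyz": [
    [0.003,0,0],
    [0.006,0,0],
    [0.009,0,0],
    [0.012,0,0],
    [0.015,0,0],
    [0.018,0,0],
    [0.02,0,0],
    [0.02,0,0]
  ],
  "turn": [0,0,0,0,0,0,0,0],
  "grip": [0,0,0,0,0,0,0,0]
}}

```text
time: 4.77
ee_pos: [0.5341, -0.012, 0.0982]
tool_rot: [0.505, 0.496, -0.505, 0.494]
contact_force: [0.3, -0.3, 0.4]
gripper_width: 0.007
```

```bash
python3 -c "
from h import *
go([.533,-.012,.088])
p,d=snapshot('top');w=pts('top',d)
print(w[250:264:4,224:238:3,2].round(3))"
```

```text
t 4.77 pos [ 0.5341 -0.012   0.0982] F [ 0.29 -0.34  0.39] grip 0.007
[[-0.     1.    -0.02 ]
 [ 0.002 -0.02  -1.   ]
 [-1.    -0.    -0.002]]
shift [ 0.0102 -0.0011  0.0001] angle of jaw axis (world) -91.15
[[0.159 0.16  0.155 0.157 0.156]
 [0.161 0.158 0.156 0.153 0.155]
 [0.155 0.159 0.155 0.153 0.154]
 [0.159 0.159 0.155 0.153 0.154]]
```

{"fn": "carry_out", "kwargs": {
  "xyz": [
    [0.002,0,0],
    [0.004,0,0],
    [0.005,0,0],
    [0.006,0,0],
    [0.006,0,0]
  ],
  "turn": [0,0,0,0,0],
  "grip": [0,0,0,0,0]
}}

```text
time: 5.23
ee_pos: [0.5341, -0.0116, 0.0922]
tool_rot: [0.505, 0.496, -0.504, 0.494]
contact_force: [0.7, -0.1, -0.2]
gripper_width: 0.002
```

{"fn": "carry_out", "kwargs": {
  "xyz": [
    [0.001,0,0],
    [0.002,0,0],
    [0.003,0,0],
    [0.003,0,0]
  ],
  "turn": [0,0,0,0],
  "grip": [0,0,0,0]
}}

```text
time: 5.57
ee_pos: [0.5341, -0.0114, 0.0897]
tool_rot: [0.505, 0.496, -0.504, 0.494]
contact_force: [-2.0, 0.3, 9.0]
gripper_width: 0.008
```

```bash
python3 -c "
from h import *
go([.533,-.012,.088])
p,d=snapshot('top');w=pts('top',d)
print(w[250:264:4,224:238:3,2].round(3))"
```

```text
t 5.57 pos [ 0.5341 -0.0114  0.0897] F [-1.96  0.3   8.98] grip 0.008
[[-0.     1.    -0.019]
 [ 0.002 -0.019 -1.   ]
 [-1.    -0.    -0.002]]
shift [ 0.0017 -0.0011  0.0006] angle of jaw axis (world) -91.11
[[0.167 0.165 0.167 0.161 0.159]
 [0.168 0.167 0.167 0.165 0.165]
 [0.169 0.165 0.162 0.164 0.16 ]
 [0.166 0.167 0.165 0.165 0.158]]
```

The force rose to 9 N and the full-side tab is at 0.164, which means the gate is on its stop. One more small nudge, then lift.

{"fn": "carry_out", "kwargs": {
  "xyz": [
    [0.001,0,0],
    [0.0015,0,0],
    [0.0015,0,0]
  ],
  "turn": [0,0,0],
  "grip": [0,0,0]
}}

```text
time: 5.87
ee_pos: [0.5342, -0.0114, 0.0894]
tool_rot: [0.506, 0.495, -0.504, 0.495]
contact_force: [-3.6, -0.3, 18.9]
gripper_width: 0.005
```

{"fn": "carry_out", "kwargs": {
  "xyz": [
    [-0.01,0,0],
    [-0.03,0,0],
    [-0.06,0,0],
    [-0.09,0,0],
    [-0.12,0,0],
    [-0.15,0,0],
    [-0.18,0,0],
    [-0.18,0,0.03]
  ],
  "turn": [0,0,0,0,0,0,0,0],
  "grip": [0,0,0,0,0,0,0,0]
}}

```text
time: 6.53
ee_pos: [0.5364, -0.0367, 0.2752]
tool_rot: [0.507, 0.496, -0.5, 0.498]
contact_force: [1.6, 0.8, -0.1]
gripper_width: 0.007
```

```bash
python3 -c "
from h import *
go([.6375,-.008,.29])
p,d=snapshot('wrist');cv2.imwrite('pics/w5.png',p)
p,d=snapshot('top');w=pts('top',d)
print(w[250:264:4,224:238:3,2].round(3))"
```

```text
t 6.53 pos [ 0.5364 -0.0367  0.2752] F [ 1.61  0.81 -0.07] grip 0.007
[[ 0.009  1.    -0.013]
 [ 0.005 -0.013 -1.   ]
 [-1.     0.009 -0.005]]
shift [-0.0137  0.1008 -0.0301] angle of jaw axis (world) -90.73
[[0.164 0.166 0.166 0.162 0.162]
 [0.169 0.161 0.166 0.165 0.159]
 [0.168 0.168 0.167 0.161 0.163]
 [0.167 0.167 0.165 0.162 0.162]]
```

View pics/w5.png

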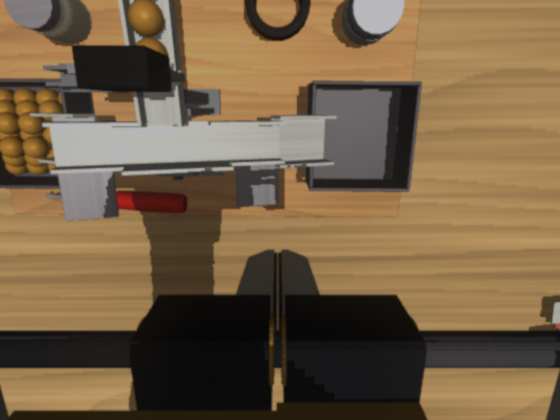

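The gate is fully down on the empty side, with its outlet meeting the empty box's chute at (300,140), and it stays there unloaded. Next comes the block, the only black rectangular one, at (120,68) in the wrist view, on the shutter blade by the brass balls. I move beside its −y face.

{"fn": "carry_out", "kwargs": {
  "xyz": [
    [0,0.02,0],
    [0,0.045,0],
    [0,0.07,0],
    [0.01,0.09,0],
    [0.03,0.1,0],
    [0.055,0.101,0],
    [0.075,0.1015,0],
    [0.078,0.1015,0]
  ],
  "turn": [0,0,0,0,0,0,0,0],
  "grip": [0,0,0,0,0,0,0,0]
}}

```text
time: 7.3
ee_pos: [0.633, -0.048, 0.189]
tool_rot: [-0.505, -0.495, 0.507, -0.493]
contact_force: [-0.8, 0.4, 0.5]
gripper_width: 0.006
```

```bash
python3 -c "
from h import *
go([.638,.064,.197])
p,d=snapshot('scene');cv2.imwrite('pics/s6.png',cv2.resize(p[60:260,200:400],None,fx=3,fy=3,interpolation=cv2.INTER_CUBIC))
p,d=snapshot('wrist');cv2.imwrite('pics/w6.png',p)
"
```

```text
t 7.3 pos [ 0.633 -0.048  0.189] F [-0.85  0.4   0.47] grip 0.006
[[-0.004  1.    -0.024]
 [ 0.    -0.024 -1.   ]
 [-1.    -0.004 -0.   ]]
shift [-0.008   0.0023 -0.1121] angle of jaw axis (world) -91.36
```

View pics/s6.png

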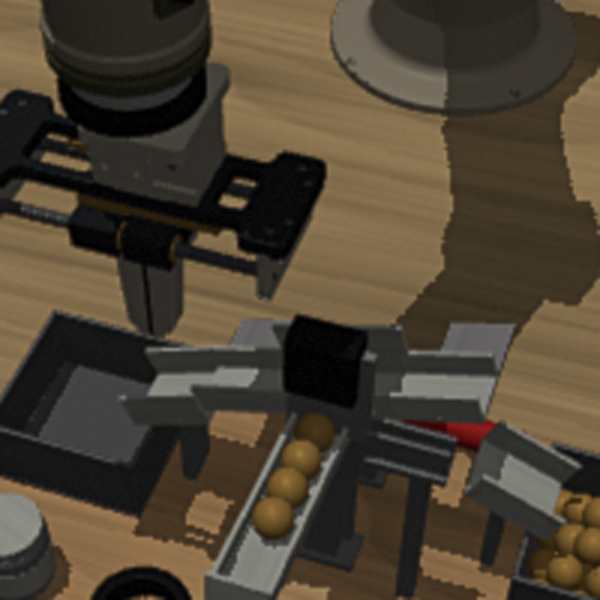

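View pics/w6.png

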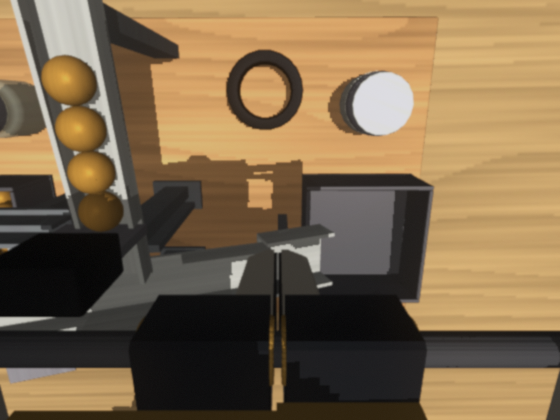

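{"fn": "carry_out", "kwargs": {
  "xyz": [
    [-0.008,0.002,-0.01],
    [-0.008,0.003,-0.03],
    [-0.008,0.003,-0.045],
    [-0.008,0.003,-0.055],
    [-0.008,0.003,-0.061],
    [-0.008,0.003,-0.066],
    [-0.008,0.003,-0.07]
  ],
  "turn": [0,0,0,0,0,0,0],
  "grip": [0,0,0,0,0,0,0]
}}

```text
time: 7.98
ee_pos: [0.6392, 0.0221, 0.2005]
tool_rot: [0.506, 0.494, -0.506, 0.494]
contact_force: [0.1, -3.1, 1.0]
gripper_width: 0.006
```

```bash
python3 -c "
from h import *
p,d=snapshot('scene');w=pts('scene',d);cv2.imwrite('pics/s7.png',cv2.resize(p[60:260,200:400],None,fx=3,fy=3,interpolation=cv2.INTER_CUBIC))
go([.638,.064,.197])
"
```

```text
t 8.03 pos [0.6392 0.0225 0.2004] F [0.66 1.32 0.7 ] grip 0.005
[[ 0.     1.    -0.023]
 [-0.    -0.023 -1.   ]
 [-1.     0.    -0.   ]]
shift [ 0.0034 -0.0022 -0.0414] angle of jaw axis (world) -91.33
```

View pics/s7.png

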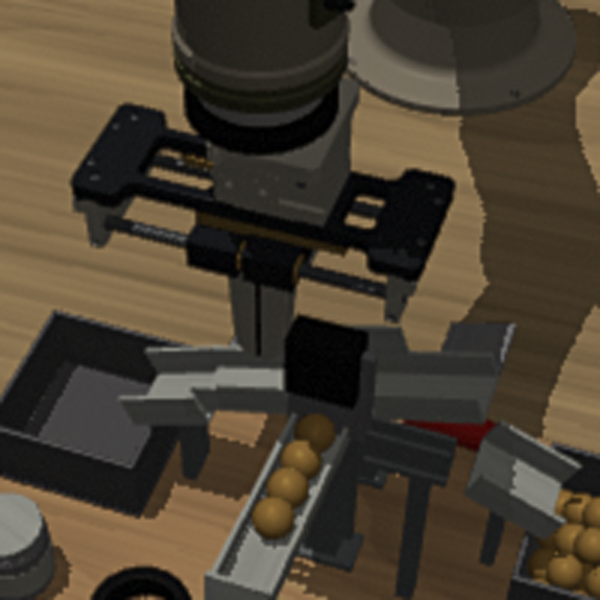

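The fingers are now against the block's −y face, above ball height and with the shutter still closed. I push along +y.

{"fn": "carry_out", "kwargs": {
  "xyz": [
    [0.002,-0.002,-0.007],
    [0.002,-0.002,-0.014],
    [0.002,-0.002,-0.021],
    [0.002,-0.002,-0.027],
    [0.002,-0.002,-0.033],
    [0.002,-0.002,-0.038],
    [0.002,-0.002,-0.041],
    [0.002,-0.002,-0.041]
  ],
  "turn": [0,0,0,0,0,0,0,0],
  "grip": [0,0,0,0,0,0,0,0]
}}

```text
time: 8.7
ee_pos: [0.6381, 0.0648, 0.1984]
tool_rot: [0.506, 0.495, -0.505, 0.494]
contact_force: [0.5, 0.5, -0.8]
gripper_width: 0.005
```

{"fn": "carry_out", "kwargs": {
  "xyz": [
    [0,0,-0.001],
    [0,0,-0.002],
    [0,0,-0.003],
    [0,0,-0.003]
  ],
  "turn": [0,0,0,0],
  "grip": [0,0,0,0]
}}

```text
time: 9.03
ee_pos: [0.638, 0.0666, 0.1983]
tool_rot: [-0.506, -0.494, 0.506, -0.494]
contact_force: [-0.1, -5.1, 0.3]
gripper_width: 0.006
```

```bash
python3 -c "
from h import *
p,d=snapshot('scene');w=pts('scene',d);cv2.imwrite('pics/s8.png',cv2.resize(p[60:260,200:400],None,fx=3,fy=3,interpolation=cv2.INTER_CUBIC))
go([.638,.064,.197])
"
```

```text
t 9.08 pos [0.638  0.0666 0.1983] F [ 0.11 -5.6   1.77] grip 0.005
[[-0.     1.    -0.023]
 [-0.    -0.023 -1.   ]
 [-1.    -0.     0.001]]
shift [0.0013 0.0001 0.0026] angle of jaw axis (world) -91.32
```

View pics/s8.png

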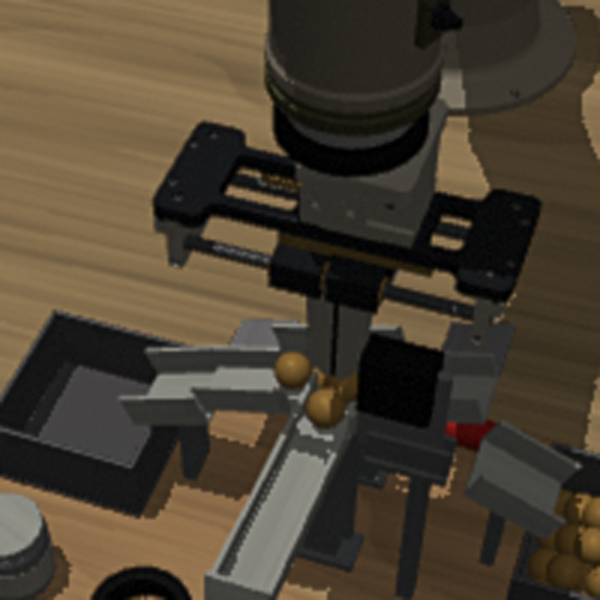

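{"fn": "carry_out", "kwargs": {
  "xyz": [
    [0,0,-0.001],
    [0,0,-0.0015],
    [0,0,-0.0015],
    [0,0,-0.0015],
    [0,0,-0.0015],
    [0,0,-0.0015]
  ],
  "turn": [0,0,0,0,0,0],
  "grip": [0,0,0,0,0,0]
}}

```text
time: 9.58
ee_pos: [0.638, 0.0666, 0.1983]
tool_rot: [-0.505, -0.493, 0.507, -0.494]
contact_force: [-0.6, -6.9, 1.8]
gripper_width: 0.004
```

```bash
python3 -c "
from h import *
p,d=snapshot('scene');w=pts('scene',d);cv2.imwrite('pics/s9.png',cv2.resize(p[60:260,180:440],None,fx=3,fy=3,interpolation=cv2.INTER_CUBIC))
go([.638,.064,.197])
"
```

```text
t 9.63 pos [0.638  0.0666 0.1983] F [-0.12 -6.71  0.69] grip 0.0
[[-0.     1.    -0.024]
 [-0.002 -0.024 -1.   ]
 [-1.    -0.     0.002]]
shift [0.0013 0.0001 0.0026] angle of jaw axis (world) -91.39
```

View pics/s9.png

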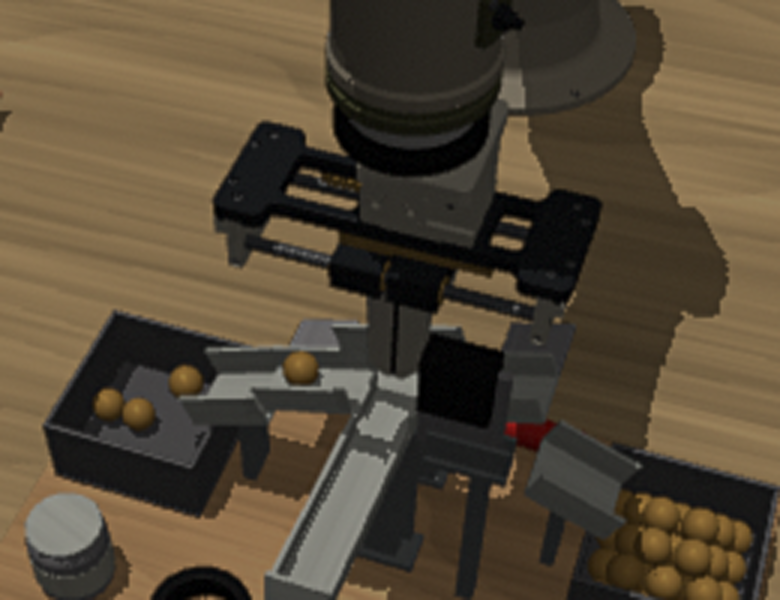

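The block didn't move under the extra push, so it is at its stop. Three balls are in the empty box or entering it, and the fourth is on the gate. I back off and rise clear.

{"fn": "carry_out", "kwargs": {
  "xyz": [
    [0,0,0.006],
    [0,0,0.015],
    [-0.01,0,0.02],
    [-0.035,0,0.02],
    [-0.065,0,0.02],
    [-0.095,0,0.02],
    [-0.1,-0.03,0.02],
    [-0.1,-0.06,0.04]
  ],
  "turn": [0,0,0,0,0,0,0,0],
  "grip": [0,0,0,0,0,0,0,0]
}}

```text
time: 10.3
ee_pos: [0.5785, 0.0324, 0.3013]
tool_rot: [0.507, 0.494, -0.503, 0.496]
contact_force: [-0.4, -0.6, 0.1]
gripper_width: 0.003
```

{"fn": "carry_out", "kwargs": {
  "xyz": [
    [0,-0.025,0.02],
    [0,-0.05,0.05],
    [0,-0.07,0.08],
    [0,-0.08,0.11],
    [0,-0.08,0.14],
    [0,-0.08,0.17],
    [0,-0.08,0.19],
    [0,-0.08,0.19]
  ],
  "turn": [0,0,0,0,0,0,0,0],
  "grip": [0,0,0,0,0,0,0,0]
}}

```text
time: 10.97
ee_pos: [0.4941, -0.1607, 0.3015]
tool_rot: [0.508, 0.492, -0.505, 0.495]
contact_force: [0.4, -0.3, 0.4]
gripper_width: 0.005
```

```bash
python3 -c "
from h import *
go([.638,.064,.197])
p,d=snapshot('scene');cv2.imwrite('pics/s10.png',cv2.resize(p[110:370,150:450],None,fx=2.3,fy=2.3,interpolation=cv2.INTER_CUBIC))
p,d=snapshot('top');w=pts('top',d);cv2.imwrite('pics/t10.png',cv2.resize(p[110:310,140:400],None,fx=3,fy=3,interpolation=cv2.INTER_CUBIC))
print(w[250:264:4,224:238:3,2].round(3))
m=w[...,2]>.235;m[:, 275:]=0;m[:190]=0;m[215:]=0
print('block',np.nanmean(w[m],0),w[m].min(0),w[m].max(0))
"
```

```text
t 10.97 pos [ 0.4941 -0.1607  0.3015] F [ 0.38 -0.29  0.41] grip 0.005
[[ 0.006  1.    -0.026]
 [ 0.    -0.026 -1.   ]
 [-1.     0.006 -0.   ]]
shift [ 0.1053  0.1374 -0.2284] angle of jaw axis (world) -91.48
[[0.168 0.17  0.166 0.166 0.159]
 [0.166 0.172 0.162 0.163 0.158]
 [0.171 0.167 0.162 0.163 0.16 ]
 [0.168 0.165 0.163 0.163 0.16 ]]
block [0.6380056  0.10396237 0.24879138] [0.62664443 0.08075839 0.23556778] [0.65136759 0.13136229 0.25633052]
```

View pics/s10.png

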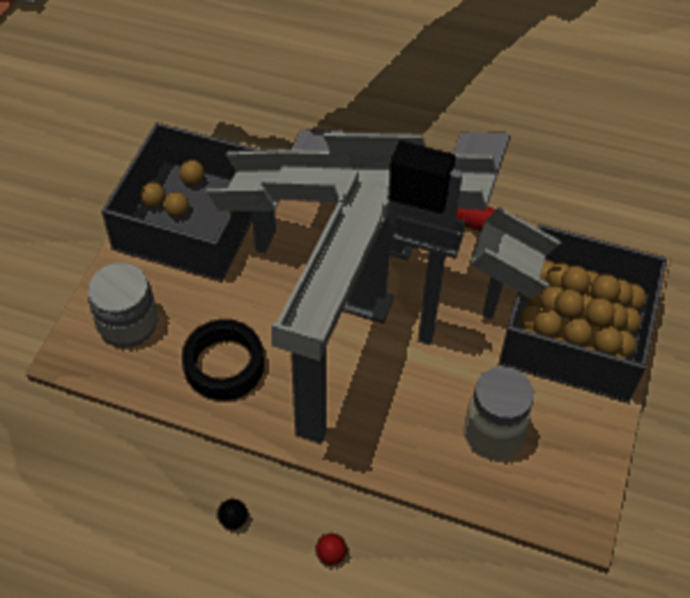

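View pics/t10.png

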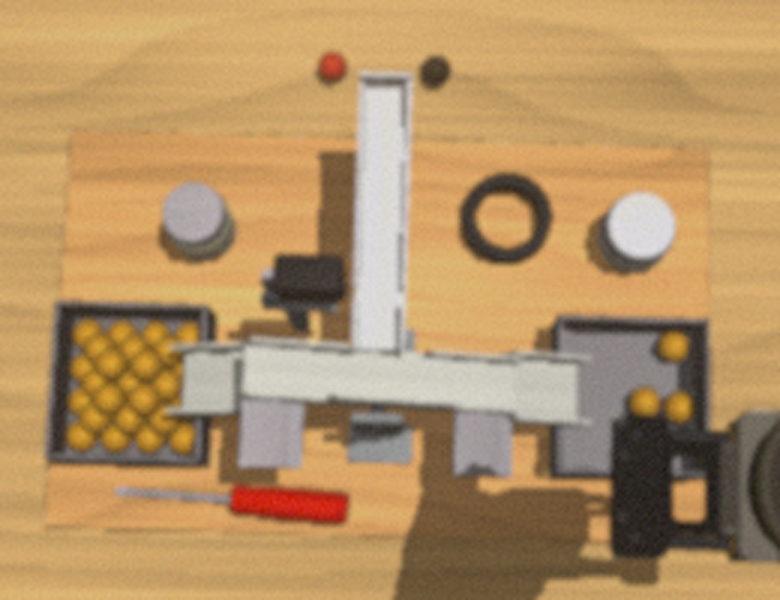

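Only three balls are visible in the box; the gripper or a wall may hide the fourth. I move aside to check.

{"fn": "carry_out", "kwargs": {
  "xyz": [
    [0,-0.01,0.02],
    [0,-0.03,0.05],
    [0,-0.05,0.08],
    [0,-0.065,0.11],
    [0,-0.08,0.14],
    [0,-0.09,0.16],
    [0,-0.095,0.18],
    [0,-0.1,0.18]
  ],
  "turn": [0,0,0,0,0,0,0,0],
  "grip": [0,0,0,0,0,0,0,0]
}}

```text
time: 11.73
ee_pos: [0.3905, -0.3366, 0.3006]
tool_rot: [0.508, 0.493, -0.504, 0.495]
contact_force: [0.2, -0.2, 0.5]
gripper_width: 0.005
```

```bash
python3 -c "
from h import *
go([.638,.064,.197])
p,d=snapshot('scene');a=cv2.resize(p[150:260,180:300],None,fx=4,fy=4,interpolation=cv2.INTER_CUBIC)
q,d=snapshot('top');b=cv2.resize(q[190:300,280:400],None,fx=3.3,fy=4,interpolation=cv2.INTER_CUBIC)[:440]
cv2.imwrite('pics/f.png',np.hstack([a[:440,:400],b]));cv2.imwrite('pics/t11.png',q)
"
```

```text
t 11.73 pos [ 0.3905 -0.3366  0.3006] F [ 0.16 -0.16  0.53] grip 0.005
[[ 0.006  1.    -0.024]
 [ 0.001 -0.024 -1.   ]
 [-1.     0.006 -0.001]]
shift [ 0.1055  0.2372 -0.4063] angle of jaw axis (world) -91.36
```

View pics/f.png

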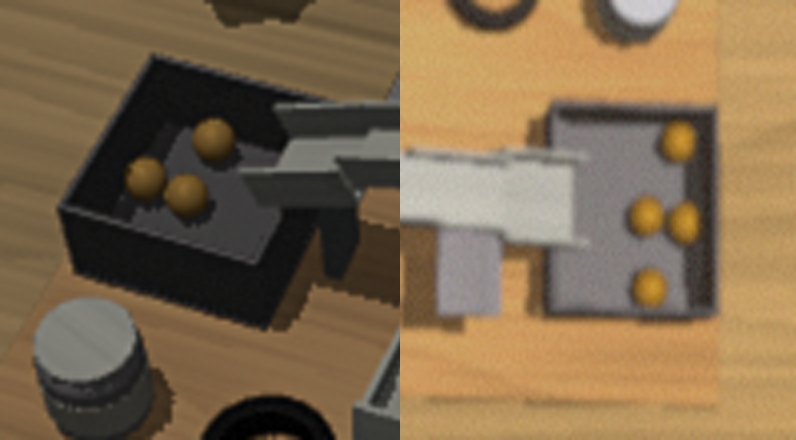

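The top view shows all four balls in the empty box, at (679,142), (648,215), (685,222) and (650,288); the near wall hides one of them in the scene view. I let them settle, then hand in.

{"fn": "carry_out", "kwargs": {
  "xyz": [
    [0,0,0],
    [0,0,0],
    [0,0,0],
    [0,0,0],
    [0,0,0],
    [0,0,0],
    [0,0,0],
    [0,0,0]
  ],
  "turn": [0,0,0,0,0,0,0,0],
  "grip": [0,0,0,0,0,0,0,0]
}}

```text
time: 12.5
ee_pos: [0.3907, -0.3334, 0.3004]
tool_rot: [0.507, 0.494, -0.503, 0.495]
contact_force: [-0.3, 0.3, -0.9]
gripper_width: 0.003
```

```bash
python3 -c "
from h import *
a=cv2.imread('pics/t11.png').astype(int);q,d=snapshot('top');print('moved px in box',(abs(q.astype(int)-a).max(2)[200:275,322:380]>60).sum())
print(env.job_done())
"
```

```text
moved px in box 0
the job is handed in; nothing more can be done
None
```

The four brass balls are in the empty box, and the job was handed in at about 12.5 s. I pressed the empty-side tab down to its stop first. Only then did I push the shutter block to its open stop, and the balls ran down by themselves.

**Gate:** the force at the stop rose to about 19 N. The full-side tab then read about 0.164 m and stayed there after the arm lifted off.

**Shutter:** the block moved 45 mm, from y 0.059 to 0.104 m, and did not move further under extra push.

**Balls:** the last top view shows all four in the box, and two top pictures about 0.8 s apart showed no movement. The scene view shows only three, because the near wall hides the fourth.

**Other items:** the jar, tape roll, tin and screwdriver look unmoved in the pictures; I did not measure them. The robot was clear of everything at the end.

**Disagreement:** the physical fingertips sat about 27 mm behind the reported TCP. I noticed this while pressing the tab and corrected for it in both pushes.

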